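# Set the hand-rest saddle on the striping bar

### The arm

A 6-joint arm with a two-finger parallel gripper is mounted at the origin on a cart in front of the work surface, level with it; the furniture and walls round the work are solid. World frame = base frame: x ahead of the robot, y to its left, z up, the work surface at z = 0. Lengths are in m, angles in degrees, forces in N, time in s.
With the tool pointing down it reaches from about 0.4 to 0.825 m from the base axis. Payload 7 kg.
Tool frame: the origin (TCP) lies midway between the tips of the shut fingers; the grasp point (between the pads) lies 19 mm behind it (grip_depth is the distance from the TCP to the grasp point, in m); z points along the fingers, y is the direction in which the jaws open and shut (so a half turn about z gives the same grasp; the last joint's range is limited). The gripper opens to 88 mm and grips with 3 to 60 N. Pads are 19 mm wide; open, the fingers measure 130 mm over their backs; the gripper's body (78 mm by 193 mm) begins 47 mm behind the grasp point.
Start: joints at [93.398, 20.546, 0.682, 0, -70.136, -16.507], TCP at [0.153, 0.657, 0.227] pointing down, gripper open.
Joint ranges: [-176.03, 176.03], [-82.01, 121.73], [-58.28, 71.71], [-173.87, 95.51], [-174.79, -0.11], [-173.66, 173.66]. Speed limits (degrees/s): [136.94, 136.94, 172.46, 180, 180, 180].

### API

Orientations are given as [roll, pitch, yaw] about the fixed x, y, z axes, in that order (R = Rz(yaw) Ry(pitch) Rx(roll)).
In Python, from plant import * gives the robot as it stands.
- The arm moves only by the shell command python3 -m inch 'ROWS'. ROWS is JSON, a list of rows, each an object of numbers: "ax", "ay", "az": the turn, a rotation vector about the tool's x, y, z in degrees; "dx", "dy", "dz": the shift along the tool's x, y, z in mm; "fingers": the finger opening in mm, from 0 to 87.6. In form: [{"ax": .., "ay": .., "az": .., "dx": .., "dy": .., "dz": .., "fingers": ..}, ...]. A call has 1 to 8 rows; each row is the pose to reach, as a shift and turn from the pose commanded when the call began, along the tool's axes at that moment; what a row does not reach only later rows make up. A row lasts 1/8 s, in which the tool goes at most 62.5 mm and 10.7 degrees, less where a joint would pass 70% of its speed; a pose out of reach is approached as far as the arm can. A call with a gripper value outside its range is refused whole. The fingers move at their own pace and stop on an object; the grip force is fixed at half the most. Time passes only in rows, so rows that repeat a pose let the fingers close. It gives the time, the measured TCP pose, the force and the opening at its end, in the units of the state.
- get_obs(): the state, without advancing time (a new reading comes with each control period).
- snapshot(name): name is "scene" or "side" or "wrist"; returns a dict with "image" (384x512x3 uint8, red, green, blue), "fx", "fy", "cx", "cy" (pixels), "rvec" (rotation vector, rad) and "tvec" (3), from world to camera coordinates, as OpenCV has them. Camera axes: x right, y down, z forward; pixel columns grow to the right and rows downward; lengths in m; the calibration is good to about 2 mm. A picture is of the moment at which its call begins. There is no depth.
- close_job(): hands the job in, once; it reports no verdict.
Trained networks look in the newest picture that a camera, given by its name, has taken for a name from the list of things; names that differ only in an ending like _2 or _b are one class to them, and where a whole thing is asked for, a point or a joint stands for the part that bears it (a point fixed in the world has none). Each returns a list of dicts, best first, with "score" (0 to 1); they miss things now and then, are a little off and sometimes report something else, mostly with a low value. They report only what shows in the picture. A call takes as long as a camera call.
- search_frame(target, camera): "bbox" ([centre column, centre row, width, height] in pixels, round what is visible of it).
- trace(target, camera): "mask" (384x512 bool, what is visible of it) and "bbox" ([centre column, centre row, width, height] in pixels, round what is visible of it).
- landmark_of(target, camera): "position" ([column, row] in pixels: a listed point, or the origin of a listed thing).
The state is a dict: "clock": time; "joint_pos": joint angles; "qvel": joint speeds; "tau": joint torques, N m; "tool_pos": TCP position; "orientation": TCP orientation; "force": force on the tool from outside, world axes, zero at the start; "moment": the same for the moment, N m; "opening": finger opening in m.
Only numpy, scipy, OpenCV 4.12 (cv2) and the standard library are available. Lean on these libraries where they do the work, as an engineer would, in place of code of your own. Each camera call takes 0.05 s, during which the arm holds its last target.

### The job

Drape the loose aluminium hand-rest saddle over the middle of the striping jig's guide bar, fully down on it; only then turn its blue thumbscrew clockwise until it seats, and back it off a quarter turn so that the saddle can slide. Finish while still holding the thumbscrew's wing in the gripper at that setting, and leave the other things on the table alone.

Things in the scene. Friction and masses are not known exactly. Their poses are not given: they have to be found in the camera images.
- stand: Striping jig, fixed: plywood board 130 (x) by 270 mm (y), 15 thick; two dark posts 115 mm either side of the middle carry a level square steel guide bar along its y, 16 mm wide and high, 250 long, bar top 115 mm above the table. A chrome emblem is fixed on the board under the bar. Origin: on the table straight below the bar's middle, z up.
- bar_mid (a point): Middle of the top face of the guide bar; axes as the jig's (y along the bar).
- saddle: Loose aluminium upside-down U, upright on its legs, 0.15-0.3 kg, 44 mm high, 70 long (y; along the bar when draped, either way round). Outer width (x) 35 mm from 16 mm up to its flat top, black rubber grip strips outside; legs flare below to 41. Slot 21 mm wide, 30 at its mouth, 34 deep; top plate 10 thick. Origin: centre of underside, between the feet.
- saddle_seat (a point): Centre of the ceiling of the saddle's slot, 34 mm above its underside: lies on the bar's top when the saddle is fully down on the bar.
- screw: Blue thumbscrew upright on the middle of the saddle's top: round collar 20 mm across and 7 high, above it one flat upright wing 9 mm thick (its x), 36 long (its y), reaching from 7 to 33 mm above the saddle's top. Origin: on the screw's axis, level with the saddle's top. Turn it by pinching the wing's flat faces from above.
- wing_top (a point): Top of the wing, on the screw's axis, 33 mm above the saddle's top.
- screw_turn (a joint): Angle of the thumbscrew in the saddle, rad: 0 = seated (hard stop), growing as it is backed off anticlockwise seen from above; at 0 the wing lies along the saddle's y. Clockwise tightens. Starts between 0.5 and 1.2. Friction of about 0.02 N m holds it where it is left; it does not rise or sink as it turns.
- jar_gold: Bystander, loose, to be left alone: small white jar with gold lid, 59 mm across, 50 high. Origin: centre of its underside.
- jar_silver: Bystander, loose, to be left alone: small white jar with silver-grey lid, 53 mm across, 44 high. Origin: centre of its underside.
- tape_fine: Bystander, loose, to be left alone: roll of blue tape lying flat, 66 mm across, 10 high. Origin: centre of its underside.
- marker_black: Bystander, loose, to be left alone: black marker pen lying flat, 136 mm long, 14 thick. Origin: centre of its underside.
- spring_clamp: Bystander, loose, to be left alone: orange spring clamp lying flat, 62x113x21 mm. Origin: centre of its underside.
- pounce_wheel: Bystander, loose, to be left alone: tracing wheel with red wooden handle lying flat, 119 mm long, 14 thick. Origin: centre of its underside.

How it is judged (in metres and radians):
On the way, in this order (a step that is already met when the one before it is completed fails the run):
1. the saddle sits down over the middle of the guide bar, with the screw not yet seated (x of saddle_seat in the frame of bar_mid between -0.006 and 0.006 m and y of saddle_seat in the frame of bar_mid between -0.05 and 0.05 m and z of saddle_seat in the frame of bar_mid between -0.003 and 0.004 m and angle between the y axis of saddle and the y axis of stand, either way round below 0.15 rad and angle between saddle's own z axis and vertical below 0.08 rad and value of joint screw_turn above 0.15 rad), for 0.2 s.
2. with the saddle on the bar, the thumbscrew is turned clockwise until it seats (x of saddle_seat in the frame of bar_mid between -0.006 and 0.006 m and y of saddle_seat in the frame of bar_mid between -0.05 and 0.05 m and z of saddle_seat in the frame of bar_mid between -0.003 and 0.004 m and angle between the y axis of saddle and the y axis of stand, either way round below 0.15 rad and angle between saddle's own z axis and vertical below 0.08 rad and value of joint screw_turn below 0.06 rad), for 0.1 s.
At the end, for the whole second after the job is handed in: Saddle fully down on the bar (within 4 mm of its top, 6 mm across, 50 mm of the middle along it, in line to 0.15 rad, upright to 0.08 rad) and at rest; thumbscrew still, 1.57 +- 0.3 rad back from its seat, gripped by the fingers with more than 1 N (x of saddle_seat in the frame of bar_mid between -0.006 and 0.006 m and y of saddle_seat in the frame of bar_mid between -0.05 and 0.05 m and z of saddle_seat in the frame of bar_mid between -0.003 and 0.004 m and angle between the y axis of saddle and the y axis of stand, either way round below 0.15 rad and angle between saddle's own z axis and vertical below 0.08 rad and value of joint screw_turn between 1.27 and 1.87 rad and velocity of joint screw_turn between -0.1 and 0.1 rad/s and linear speed of saddle below 0.02 m/s and contact force between the fingers and screw above 1 N); the arm keeps its last pose, push and grip.
It fails at once if a bystander is moved by more than 20 mm (distance of any of jar_gold, jar_silver, tape_fine, marker_black, spring_clamp, pounce_wheel from where it was at the start of the episode above 0.02 m).
It also fails if it takes over 67 s, if anything falls off the work surface, if the arm or the gripper's body presses on something with over 40 N, if the wrist force passes 120 N, or if a joint passes its speed limit or range.

## Working session

There is one attempt and no reset: what is moved stays moved. The work goes in short steps, Python scripts to look and compute and a shell command to move; the robot and the scene stay as the last step left them, time stands still between calls to the robot, and variables do not carry over. Pictures are saved under pics/ and viewed, and the job is handed in when it is done.

```bash
mkdir -p pics; ls
cat > h.py <<'E'
from plant import *
import numpy as np, cv2
from scipy.spatial.transform import Rotation as Ro
def shot(n,f):
    s=snapshot(n); cv2.imwrite('pics/'+f,s['image'][:,:,::-1]); return s
def ray(s,px):
    K=np.array([[s['fx'],0,s['cx']],[0,s['fy'],s['cy']],[0,0,1.]])
    R=cv2.Rodrigues(np.array(s['rvec'],float))[0]; t=np.array(s['tvec'],float).ravel()
    d=R.T@np.linalg.solve(K,[px[0],px[1],1]); return -R.T@t,d
def atz(s,px,z):
    o,d=ray(s,px); return o+d*(z-o[2])/d[2]
def proj(s,P):
    K=np.array([[s['fx'],0,s['cx']],[0,s['fy'],s['cy']],[0,0,1.]])
    return cv2.projectPoints(np.array(P,float).reshape(-1,3),np.array(s['rvec'],float),np.array(s['tvec'],float),K,None)[0].reshape(-1,2)
def tri(obs):
    A=np.zeros((3,3));b=np.zeros(3)
    for s,px in obs:
        o,d=ray(s,px);d=d/np.linalg.norm(d);M=np.eye(3)-np.outer(d,d);A+=M;b+=M@o
    return np.linalg.solve(A,b)
E
python3 - <<'E'
from h import *
np.set_printoptions(precision=4,suppress=True)
print(get_obs())
S={}
for c in ['scene','side','wrist']:
    s=S[c]=shot(c,f'{c}0.png'); print(c,ray(s,(256,192)))
    for t in ['bar_mid','saddle','saddle_seat','screw','wing_top','stand']:
        r=landmark_of(t,c)[:2]; print(c,t,[(np.round(q['position'],1),round(q['score'],2)) for q in r])
E
```

```text
pics
{'clock': 0.0, 'joint_pos': array([ 93.3992,  20.5933,   0.6335,  -0.0211, -70.1366, -16.5088]), 'qvel': array([ 0.0788,  0.0106,  0.0991, -0.1173, -0.0023,  0.016 ]), 'tau': array([ -0.0008, -58.2729,  29.3063,   6.9971,   0.007 ,  -0.0002]), 'tool_pos': array([0.153 , 0.6569, 0.2256]), 'orientation': array([179.9019,  -0.0084, -13.1168]), 'force': array([-0.3716,  0.1405, -0.0097]), 'moment': array([-0.0714,  0.0517, -0.0126]), 'opening': 0.08754011211326439}
scene (array([0.0006, 0.4043, 1.0323]), array([ 0.5312, -0.3578, -0.7681]))
scene bar_mid [(array([299.1, 189.7]), 0.85), (array([138.6, 290.4]), 0.18)]
scene saddle [(array([223. , 261.1]), 0.79)]
scene saddle_seat [(array([220.4, 260.1]), 0.79)]
scene screw [(array([221.2, 253.3]), 0.42)]
scene wing_top [(array([213.7, 204.2]), 0.58), (array([218.2, 249.3]), 0.42)]
scene stand [(array([298.3, 210.5]), 0.61)]
side (array([-0.094 , -1.0576,  0.7569]), array([ 0.5244,  0.7179, -0.4582]))
side bar_mid [(array([250. , 216.3]), 0.74), (array([179.6, 170.7]), 0.19)]
side saddle [(array([190.3, 202.9]), 0.47)]
side saddle_seat [(array([193.1, 191.4]), 0.79)]
side screw [(array([193.1, 192.5]), 0.5), (array([345.4, 288.5]), 0.43)]
side wing_top [(array([190.3, 183.9]), 0.6)]
side stand [(array([250.9, 244.8]), 0.94)]
wrist (array([0.2348, 0.6384, 0.3857]), array([-0.2982,  0.0649, -0.9523]))
wrist bar_mid []
wrist saddle []
wrist saddle_seat []
wrist screw []
wrist wing_top []
wrist stand []
```

View pics/scene0.png

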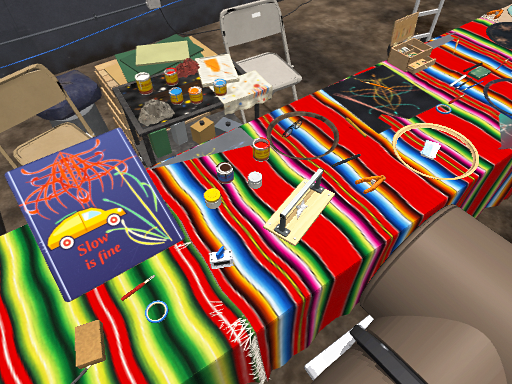

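View pics/side0.png

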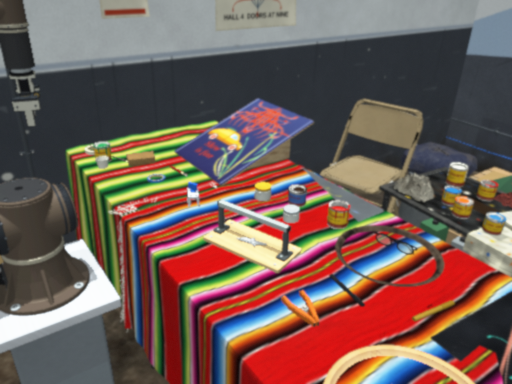

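Run:
```python
from h import *
np.set_printoptions(precision=4,suppress=True)
S={c:snapshot(c) for c in ['scene','side']}
a,b=S['scene'],S['side']
D={'bar':((299.1,189.7),(250,216.3)),'sad':((223,261.1),(190.3,202.9)),'seat':((220.4,260.1),(193.1,191.4)),'wing':((218.2,249.3),(190.3,183.9)),'stand':((298.3,210.5),(250.9,244.8))}
for k,(p,q) in D.items(): print(k,tri([(a,p),(b,q)]))
for n in ['scene','side']:
    im=S[n]['image']; 
    u,v=(222,258) if n=='scene' else (191,195)
    cv2.imwrite(f'pics/{n}_c.png',cv2.resize(im[v-50:v+50,u-66:u+66,::-1],None,fx=6,fy=6,interpolation=2))
```

```text
bar [ 0.5588 -0.1469  0.1055]
sad [0.5306 0.1764 0.0063]
seat [0.5359 0.1849 0.0377]
wing [0.5372 0.1828 0.0755]
stand [ 0.5564 -0.1488  0.0033]
```

View pics/scene_c.png

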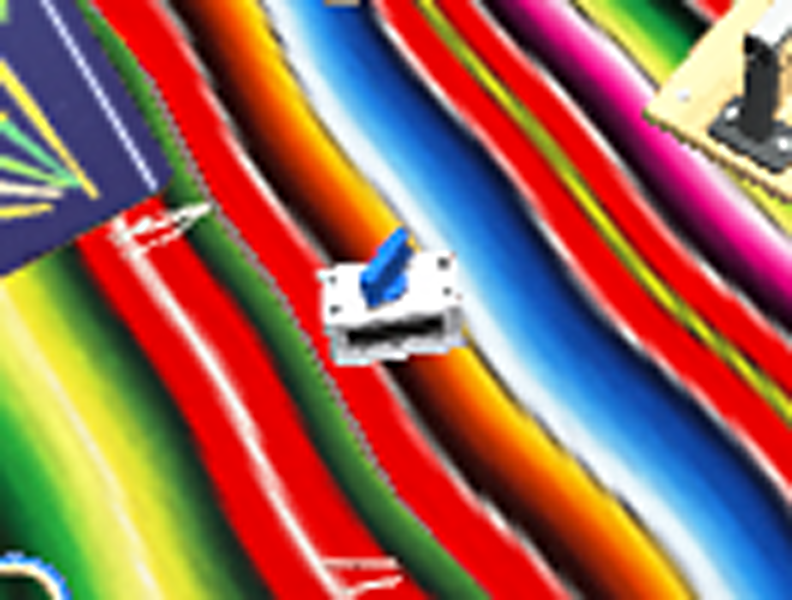

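View pics/side_c.png

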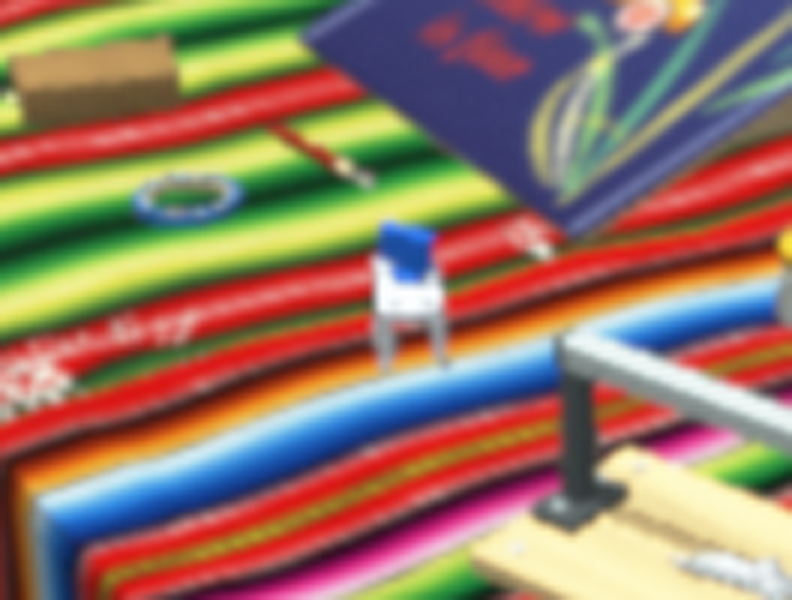

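Run:
```python
from h import *
np.set_printoptions(precision=4,suppress=True)
S={c:snapshot(c) for c in ['scene','side']}
for n in ['scene','side']:
    im=S[n]['image']; 
    u,v=(300,205) if n=='scene' else (252,230)
    cv2.imwrite(f'pics/{n}_b.png',cv2.resize(im[v-50:v+50,u-66:u+66,::-1],None,fx=6,fy=6,interpolation=2))
w=snapshot('wrist'); o=get_obs()
R=Ro.from_euler('xyz',o['orientation'],degrees=True).as_matrix()
Rc=cv2.Rodrigues(np.array(w['rvec'],float))[0]
c=ray(w,(256,192))[0]
print('cam in tool',R.T@(c-o['tool_pos']),'\n',R.T@Rc.T, w['fx'])
```

```text
cam in tool [ 0.0839 -0.0001 -0.1591] 
 [[ 0.0001 -0.9517 -0.3069]
 [ 1.      0.0001 -0.0002]
 [ 0.0002 -0.3069  0.9517]] 306.33678903123393
```

View pics/wrist0.png

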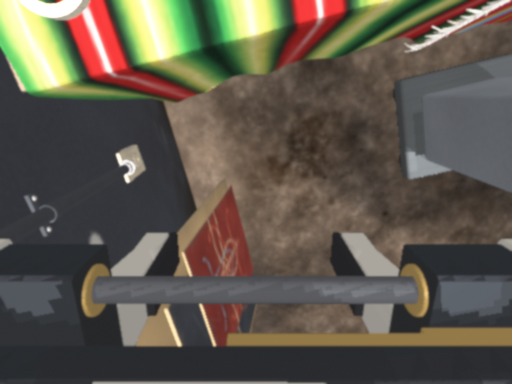

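View pics/scene_b.png

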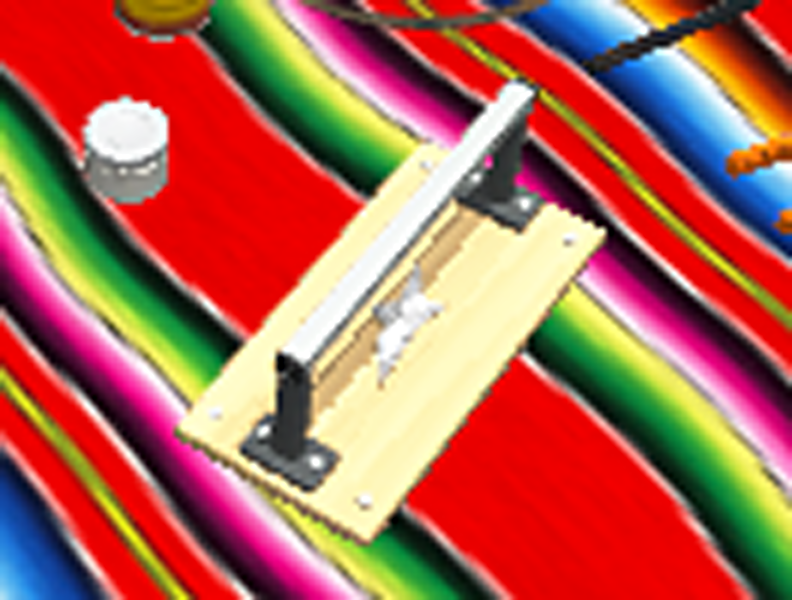

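View pics/side_b.png

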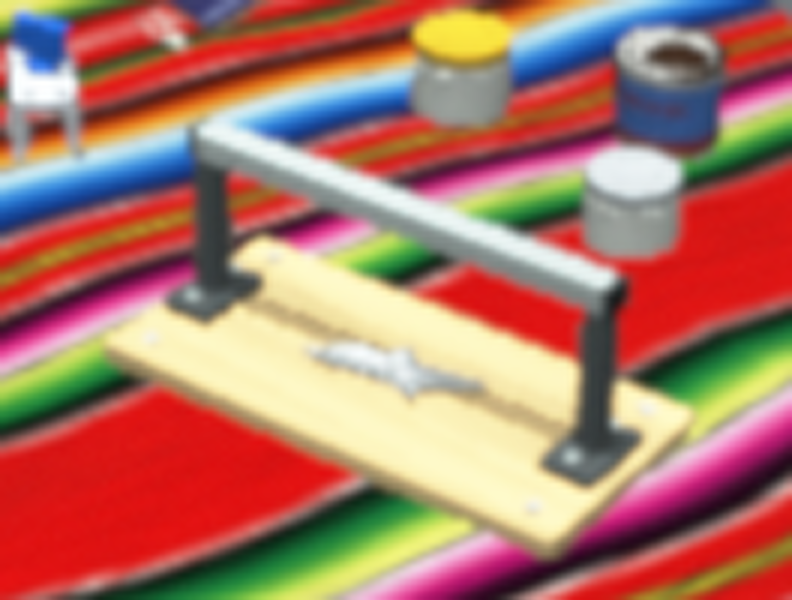

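Run:
```python
from h import *
np.set_printoptions(precision=4,suppress=True)
s=snapshot('scene')
C=[atz(s,(156+u/6,208+v/6),.044) for u,v in [(322,270),(452,250),(463,300),(335,320)]]
print(np.array(C),np.mean(C,0))
for i in range(4):
    d=C[(i+1)%4]-C[i]; print(np.linalg.norm(d),np.degrees(np.arctan2(d[1],d[0])))
b=snapshot('side')
print(atz(s,(299.1,189.7),.115),atz(b,(250,216.3),.115),atz(b,(193.1,191.4),.034),atz(s,(220.4,260.1),.034))
print(ray(s,(0,0))[0])
```

```text
[[0.5638 0.2031 0.044 ]
 [0.5351 0.1412 0.044 ]
 [0.5067 0.1524 0.044 ]
 [0.5345 0.2123 0.044 ]] [0.535  0.1773 0.044 ]
0.06816124830951518 -114.91323998057568
0.030468272575165267 158.43817631945427
0.06604759526145179 65.09617470294317
0.03067528396034797 -17.618732629088598
[ 0.5611 -0.1447  0.115 ] [ 0.5398 -0.1647  0.115 ] [0.5501 0.1972 0.034 ] [0.5284 0.1864 0.034 ]
[0.0006 0.4043 1.0323]
```

Run:
```python
from h import *
np.set_printoptions(precision=4,suppress=True)
s=snapshot('scene');b=snapshot('side')
for n,c,o,pts,z in [('bar scene',s,(234,155),[(295,357),(520,88)],.115),('bar side',b,(186,180),[(212,135),(612,285)],.115),('board scene',s,(234,155),[(430,145),(605,235),(368,540),(178,432)],.015),('board side',b,(186,180),[(265,240),(690,418),(550,548),(108,345)],.015)]:
    C=np.array([atz(c,(o[0]+u/6,o[1]+v/6),z) for u,v in pts]); print(n,C,C.mean(0))
    d=C[1]-C[0]; print(np.linalg.norm(d),np.degrees(np.arctan2(d[1],d[0])))
# wing: crop ridge top
C=[atz(s,(156+u/6,208+v/6),.077) for u,v in [(404,232),(366,275)]]
d=C[1]-C[0];print(C,np.linalg.norm(d),np.degrees(np.arctan2(d[1],d[0])))
```

```text
bar scene [[ 0.5107 -0.0403  0.115 ]
 [ 0.5887 -0.2623  0.115 ]] [ 0.5497 -0.1513  0.115 ]
0.2353503163886435 -70.6600422015176
bar side [[ 0.5141 -0.0519  0.115 ]
 [ 0.5924 -0.2698  0.115 ]] [ 0.5533 -0.1608  0.115 ]
0.23147314639061073 -70.23843151417127
board scene [[ 0.6482 -0.2571  0.015 ]
 [ 0.5314 -0.2965  0.015 ]
 [ 0.446  -0.0464  0.015 ]
 [ 0.5626 -0.0031  0.015 ]] [ 0.5471 -0.1508  0.015 ]
0.12329118308995698 -161.38497941392484
board side [[ 0.5716 -0.0104  0.015 ]
 [ 0.6542 -0.2625  0.015 ]
 [ 0.5347 -0.3064  0.015 ]
 [ 0.4507 -0.0542  0.015 ]] [ 0.5528 -0.1584  0.015 ]
0.26535136692561573 -71.84723681227673
[array([0.5402, 0.1644, 0.077 ]), array([0.5298, 0.1931, 0.077 ])] 0.03053444706950209 109.91655536274911
```

```bash
cat >> h.py <<'E'
def dl(xyz,yaw):
    o=get_obs();R=Ro.from_euler('xyz',o['orientation'],degrees=True)
    T=Ro.from_euler('xyz',[180,0,yaw],degrees=True)
    print('d mm',np.round(R.inv().apply(np.array(xyz)-o['tool_pos'])*1000,1),'rot',np.round((R.inv()*T).as_rotvec(degrees=True),2))
E
python3 -c "
from h import *
dl([.535,.178,.2],-115)"
```

```text
d mm [480.7 380.3  26.6] rot [ -0.    -0.   101.89]
```

```bash
python3 -m inch '[{"dx":481,"dy":380,"dz":20,"az":101.9,"fingers":70},{"dx":481,"dy":380,"dz":20,"az":101.9,"fingers":70},{"dx":481,"dy":380,"dz":20,"az":101.9,"fingers":70},{"dx":481,"dy":380,"dz":20,"az":101.9,"fingers":70},{"dx":481,"dy":380,"dz":20,"az":101.9,"fingers":70},{"dx":481,"dy":380,"dz":20,"az":101.9,"fingers":70},{"dx":481,"dy":380,"dz":20,"az":101.9,"fingers":70},{"dx":481,"dy":380,"dz":20,"az":101.9,"fingers":70}]'; python3 -c "
from h import *
dl([.535,.178,.2],-115)"
```

```text
d mm [480.7 380.3  26.6] rot [ -0.    -0.   101.89]$[0]: bad value
```

```bash
python3 -m inch '[{"ax":0,"ay":0,"az":101.9,"dx":481,"dy":380,"dz":20,"fingers":70},{"ax":0,"ay":0,"az":101.9,"dx":481,"dy":380,"dz":20,"fingers":70},{"ax":0,"ay":0,"az":101.9,"dx":481,"dy":380,"dz":20,"fingers":70},{"ax":0,"ay":0,"az":101.9,"dx":481,"dy":380,"dz":20,"fingers":70},{"ax":0,"ay":0,"az":101.9,"dx":481,"dy":380,"dz":20,"fingers":70},{"ax":0,"ay":0,"az":101.9,"dx":481,"dy":380,"dz":20,"fingers":70},{"ax":0,"ay":0,"az":101.9,"dx":481,"dy":380,"dz":20,"fingers":70},{"ax":0,"ay":0,"az":101.9,"dx":481,"dy":380,"dz":20,"fingers":70}]'; python3 -c "
from h import *
dl([.535,.178,.2],-115)"
```

```text
clock: 2.5
tool_pos: [0.4658, 0.2651, 0.2107]
orientation: [-180.0, 0.0, -99.4]
force: [0.2, -0.0, -0.4]
opening: 0.0704
d mm [ 74.7 -82.5  10.7] rot [-0.03  0.05 15.62]
```

```bash
python3 -m inch '[{"ax":0,"ay":0,"az":15.6,"dx":75,"dy":-82,"dz":10,"fingers":70},{"ax":0,"ay":0,"az":15.6,"dx":75,"dy":-82,"dz":10,"fingers":70},{"ax":0,"ay":0,"az":15.6,"dx":75,"dy":-82,"dz":10,"fingers":70}]'
python3 - <<'E'
from h import *
np.set_printoptions(precision=4,suppress=True)
w=shot('wrist','w1.png'); o=get_obs(); print(o['tool_pos'],o['orientation'])
for t,z in [('saddle',0),('saddle_seat',.034),('screw',.044),('wing_top',.077)]:
    for q in landmark_of(t,'wrist')[:2]: print(t,q['position'],q['score'],atz(w,q['position'],z))
E
```

```text
clock: 2.88
tool_pos: [0.5352, 0.177, 0.1996]
orientation: [180.0, -0.1, -115.0]
force: [0.2, 0.4, 0.2]
opening: 0.0697
[0.5345 0.1783 0.1999] [ 179.9814   -0.0343 -114.8191]
saddle [254.0, 168.8] 0.68 [0.5369 0.1785 0.    ]
saddle_seat [251.2, 179.6] 0.61 [0.5414 0.1809 0.034 ]
screw [249.2, 180.8] 0.64 [0.5426 0.1788 0.044 ]
wing_top [253.9, 190.7] 0.82 [0.5382 0.1815 0.077 ]
```

View pics/w1.png

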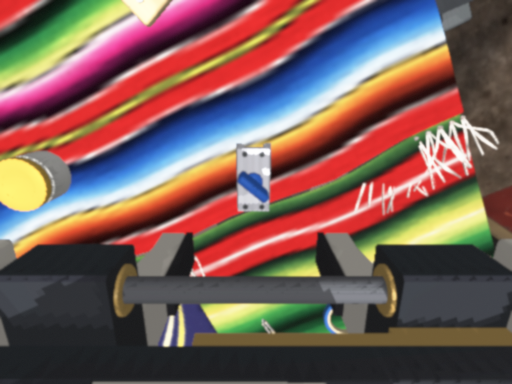

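Run:
```python
from h import *
im=cv2.imread('pics/w1.png'); cv2.imwrite('pics/w1c.png',cv2.resize(im[130:220,210:300],None,fx=6.5,fy=6.5,interpolation=2))
```

```text
(no output)
```

View pics/w1c.png

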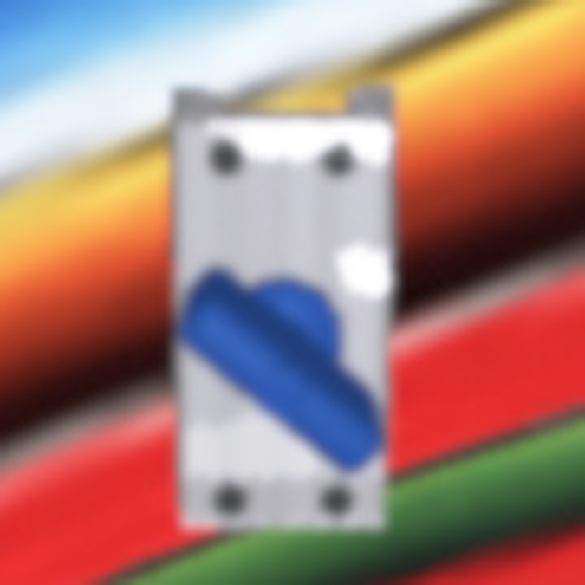

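Run:
```python
from h import *
np.set_printoptions(precision=4,suppress=True)
w=snapshot('wrist')
f=lambda u,v,z:atz(w,(210+u/6.5-.42,130+v/6.5-.42),z)
for P,z in [([(177,118),(392,118),(386,527),(180,527)],.044),([(225,157),(338,157),(337,499),(229,499)],.044),([(200,305),(360,455)],.077)]:
    C=np.array([f(u,v,z) for u,v in P]);print(C.mean(0))
    for i in range(len(P)):
        d=C[(i+1)%len(P)]-C[i];print(np.linalg.norm(d),np.degrees(np.arctan2(d[1],d[0])))
```

```text
[0.537  0.1841 0.044 ]
0.03419948557854376 155.4610337792868
0.06972503605879724 65.49740202125938
0.03499315385607831 -24.527061367974124
0.06973631967187596 -115.15469772518294
[0.5375 0.1846 0.044 ]
0.018084321204448875 155.4621032598421
0.058389230504422636 65.68966983973272
0.0182610295861289 -24.527927687758396
0.05839197333696336 -114.48373219996427
[0.5367 0.1828 0.077 ]
0.03324563617072998 110.95959094557509
0.03324563617072998 -69.04040905442491
```

```bash
python3 -c "
from h import *
dl([.537,.1835,.1],-114.7);dl([.537,.1835,.02],-114.7)"
```

```text
d mm [ -3.9  -2.  100.6] rot [-0.01  0.03  0.16]
d mm [ -3.8  -2.  180.6] rot [-0.01  0.03  0.16]
```

```bash
python3 -m inch '[{"ax":0,"ay":0,"az":0,"dx":-5,"dy":-1,"dz":60,"fingers":70},{"ax":0,"ay":0,"az":0,"dx":-5,"dy":-1,"dz":100,"fingers":70},{"ax":0,"ay":0,"az":0,"dx":-5,"dy":-1,"dz":140,"fingers":70},{"ax":0,"ay":0,"az":0,"dx":-5,"dy":-1,"dz":165,"fingers":70},{"ax":0,"ay":0,"az":0,"dx":-5,"dy":-1,"dz":180,"fingers":70},{"ax":0,"ay":0,"az":0,"dx":-5,"dy":-1,"dz":180,"fingers":70}]'
python3 - <<'E'
from h import *
w=shot('wrist','w2.png')
for i in range(4):
    dl([.537,.1835,.02],-114.7); snapshot('wrist')
E
```

```text
clock: 3.92
tool_pos: [0.5364, 0.1842, 0.0198]
orientation: [180.0, -0.1, -114.6]
force: [-0.4, 0.0, 0.6]
opening: 0.0697
d mm [ 0.9 -0.4  0.7] rot [-0.01  0.    0.11]
d mm [ 1.2 -0.   1.2] rot [-0.05  0.06  0.09]
d mm [1.3 0.1 1.4] rot [-0.06  0.09  0.08]
d mm [1.2 0.2 1.5] rot [-0.07  0.11  0.07]
```

View pics/w2.png

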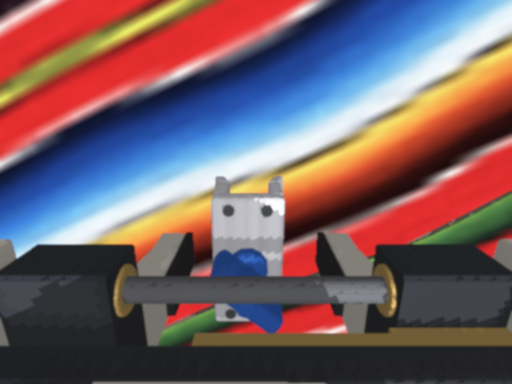

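```bash
python3 -m inch '[{"ax":0,"ay":0,"az":0,"dx":1,"dy":-2,"dz":1,"fingers":60},{"ax":0,"ay":0,"az":0,"dx":1,"dy":-2,"dz":1,"fingers":30},{"ax":0,"ay":0,"az":0,"dx":1,"dy":-2,"dz":1,"fingers":25},{"ax":0,"ay":0,"az":0,"dx":1,"dy":-2,"dz":1,"fingers":25},{"ax":0,"ay":0,"az":0,"dx":1,"dy":-2,"dz":1,"fingers":25},{"ax":0,"ay":0,"az":0,"dx":1,"dy":-2,"dz":1,"fingers":25}]'
python3 - <<'E'
from h import *
w=shot('wrist','w3.png');print(get_obs()['opening'],get_obs()['force'])
E
```

```text
clock: 4.92
tool_pos: [0.5384, 0.1822, 0.0193]
orientation: [-180.0, 0.0, -114.7]
force: [0.5, -0.5, 1.2]
opening: 0.0349
0.03466320229276487 [ 1.14266053 -0.23794619  0.15481837]
```

View pics/w3.png

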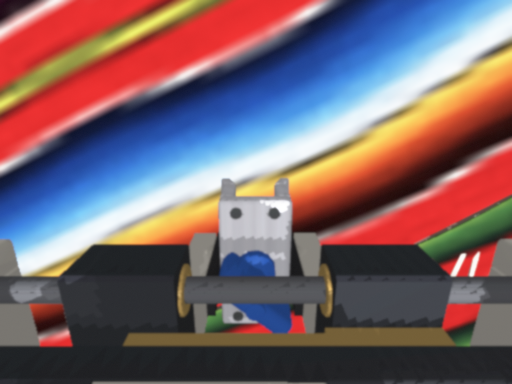

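```bash
python3 -m inch '[{"ax":0,"ay":0,"az":0,"dx":0,"dy":0,"dz":-20,"fingers":25},{"ax":0,"ay":0,"az":0,"dx":0,"dy":0,"dz":-60,"fingers":25},{"ax":0,"ay":0,"az":0,"dx":0,"dy":0,"dz":-110,"fingers":25},{"ax":0,"ay":0,"az":0,"dx":0,"dy":0,"dz":-160,"fingers":25},{"ax":0,"ay":0,"az":0,"dx":0,"dy":0,"dz":-200,"fingers":25},{"ax":0,"ay":0,"az":0,"dx":0,"dy":0,"dz":-200,"fingers":25}]'
python3 - <<'E'
from h import *
dl([.551,-.156,.22],-71)
E
```

```text
clock: 5.72
tool_pos: [0.5396, 0.183, 0.2226]
orientation: [-179.8, 0.3, -114.6]
force: [0.2, 0.3, -3.4]
opening: 0.0347
d mm [ 303.4 -151.7    1.5] rot [ -0.28   0.21 -43.64]
```

```bash
python3 -m inch '[{"ax":0,"ay":0,"az":-8,"dx":50,"dy":-25,"dz":0,"fingers":25},{"ax":0,"ay":0,"az":-16,"dx":100,"dy":-50,"dz":0,"fingers":25},{"ax":0,"ay":0,"az":-24,"dx":150,"dy":-75,"dz":0,"fingers":25},{"ax":0,"ay":0,"az":-32,"dx":200,"dy":-100,"dz":0,"fingers":25},{"ax":0,"ay":0,"az":-40,"dx":250,"dy":-125,"dz":0,"fingers":25},{"ax":0,"ay":0,"az":-43.6,"dx":290,"dy":-145,"dz":0,"fingers":25},{"ax":0,"ay":0,"az":-43.6,"dx":304,"dy":-152,"dz":0,"fingers":25},{"ax":0,"ay":0,"az":-43.6,"dx":304,"dy":-152,"dz":0,"fingers":25}]'
python3 - <<'E'
from h import *
np.set_printoptions(precision=4,suppress=True)
w=shot('wrist','w4.png');s=shot('scene','s4.png');print(get_obs()['tool_pos'],get_obs()['orientation'])
E
```

```text
clock: 6.72
tool_pos: [0.5489, -0.1582, 0.2178]
orientation: [179.9, 0.1, -71.2]
force: [0.0, -0.1, -2.4]
opening: 0.0344
[ 0.5493 -0.1569  0.2184] [179.9332   0.047  -71.0852]
```

View pics/w4.png

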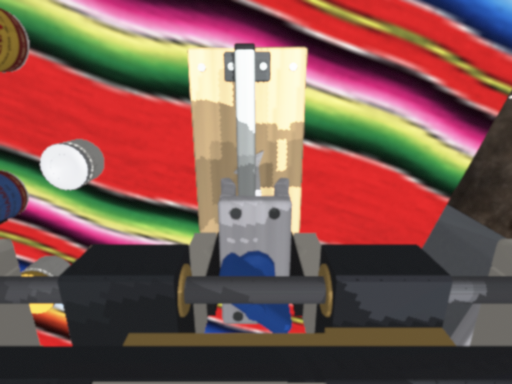

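View pics/s4.png

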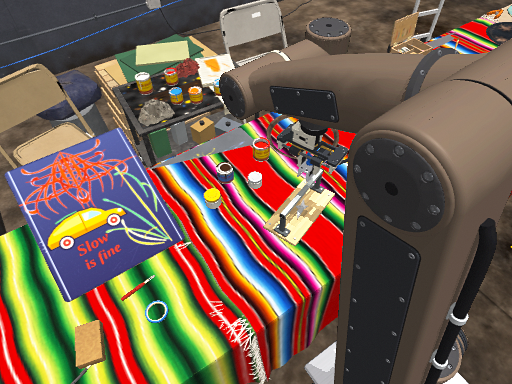

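Run:
```python
from h import *
im=cv2.imread('pics/w4.png'); cv2.imwrite('pics/w4c.png',cv2.resize(im[35:235,190:310],None,fx=5,fy=5,interpolation=2)[:, :][::1])
c=cv2.resize(im[35:155,200:300],None,fx=5,fy=5,interpolation=2); cv2.imwrite('pics/w4c.png',c)
g=cv2.cvtColor(im,cv2.COLOR_BGR2GRAY)
for r in range(55,180,12): print(r,list(g[r,228:266]))
```

```text
55 [np.uint8(121), np.uint8(121), np.uint8(115), np.uint8(101), np.uint8(86), np.uint8(91), np.uint8(137), np.uint8(202), np.uint8(236), np.uint8(247), np.uint8(250), np.uint8(251), np.uint8(251), np.uint8(252), np.uint8(252), np.uint8(252), np.uint8(252), np.uint8(252), np.uint8(253), np.uint8(253), np.uint8(253), np.uint8(254), np.uint8(254), np.uint8(254), np.uint8(252), np.uint8(240), np.uint8(199), np.uint8(150), np.uint8(129), np.uint8(126), np.uint8(126), np.uint8(125), np.uint8(126), np.uint8(126), np.uint8(127), np.uint8(127), np.uint8(127), np.uint8(127)]
67 [np.uint8(222), np.uint8(241), np.uint8(245), np.uint8(243), np.uint8(229), np.uint8(188), np.uint8(160), np.uint8(189), np.uint8(227), np.uint8(245), np.uint8(249), np.uint8(250), np.uint8(251), np.uint8(251), np.uint8(251), np.uint8(251), np.uint8(251), np.uint8(251), np.uint8(252), np.uint8(253), np.uint8(253), np.uint8(254), np.uint8(254), np.uint8(253), np.uint8(251), np.uint8(241), np.uint8(201), np.uint8(149), np.uint8(125), np.uint8(120), np.uint8(126), np.uint8(169), np.uint8(228), np.uint8(247), np.uint8(250),
[... 4516 characters left out ...]
180), np.uint8(182), np.uint8(178), np.uint8(172), np.uint8(164), np.uint8(159), np.uint8(153), np.uint8(147), np.uint8(142)]
175 [np.uint8(132), np.uint8(132), np.uint8(133), np.uint8(134), np.uint8(134), np.uint8(133), np.uint8(132), np.uint8(129), np.uint8(124), np.uint8(117), np.uint8(118), np.uint8(122), np.uint8(126), np.uint8(127), np.uint8(127), np.uint8(126), np.uint8(126), np.uint8(126), np.uint8(127), np.uint8(127), np.uint8(129), np.uint8(130), np.uint8(132), np.uint8(132), np.uint8(130), np.uint8(127), np.uint8(123), np.uint8(127), np.uint8(137), np.uint8(144), np.uint8(145), np.uint8(142), np.uint8(138), np.uint8(137), np.uint8(137), np.uint8(137), np.uint8(135), np.uint8(131)]
```

View pics/w4c.png

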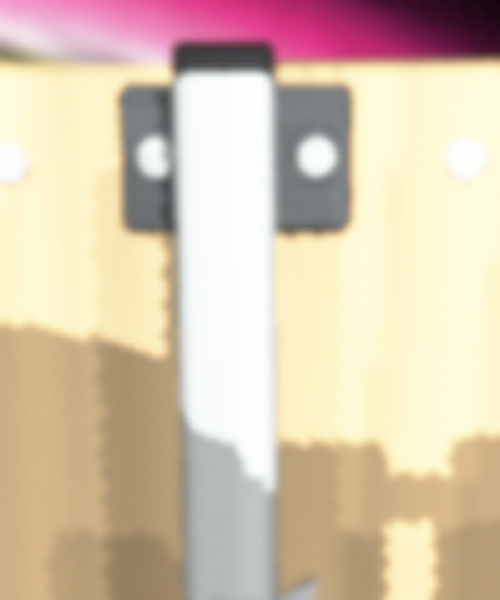

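Run:
```python
from h import *
np.set_printoptions(precision=4,suppress=True)
w=snapshot('wrist');o=get_obs();R=Ro.from_euler('xyz',o['orientation'],degrees=True)
P=[(234.8,55),(254.5,55),(237.6,151),(253.7,151)]
C=np.array([atz(w,p,.115) for p in P])
print(np.linalg.norm(C[0]-C[1]),np.linalg.norm(C[2]-C[3]))
a,b=(C[0]+C[1])/2,(C[2]+C[3])/2
u=(a-b)/np.linalg.norm(a-b);print('dir',np.degrees(np.arctan2(u[1],u[0])),o['orientation'])
e=atz(w,(244.6,44),.115);mid=e-u*.125
print('end',e,'mid',mid)
for n,p in [('a',a),('b',b),('mid',mid)]: print(n,R.inv().apply(p-o['tool_pos'])*1000)
# saddle top in tool frame at current: expected z 
top=o['tool_pos'][2]-.019+.044
for p in [(235.5,213),(274.5,213),(221,201),(291,201)]: print(R.inv().apply(atz(w,p,top)-o['tool_pos'])*1000)
```

```text
0.01548532287205497 0.013886234989699531
dir -70.99992529357668 [179.9593   0.0336 -71.0369]
end [ 0.5958 -0.2683  0.115 ] mid [ 0.5551 -0.1502  0.115 ]
a [112.9174  -7.6791 103.6054]
b [ 36.9341  -7.6302 103.6499]
mid [ -4.2276  -7.5535 103.6741]
[ 30.7856  -8.8349 -25.0243]
[ 30.7699   9.4571 -25.0113]
[ 36.7605 -15.4293 -25.0325]
[ 36.7332  16.9821 -25.0095]
```

```bash
python3 -m inch '[{"ax":0,"ay":0,"az":0,"dx":-4,"dy":-8,"dz":0,"fingers":25},{"ax":0,"ay":0,"az":0,"dx":-4,"dy":-8,"dz":30,"fingers":25},{"ax":0,"ay":0,"az":0,"dx":-4,"dy":-8,"dz":60,"fingers":25},{"ax":0,"ay":0,"az":0,"dx":-4,"dy":-8,"dz":68,"fingers":25},{"ax":0,"ay":0,"az":0,"dx":-4,"dy":-8,"dz":68,"fingers":25}]'
python3 - <<'E'
from h import *
np.set_printoptions(precision=4,suppress=True)
w=shot('wrist','w5.png');s=shot('side','d5.png');print(get_obs()['tool_pos'],get_obs()['orientation'])
im=cv2.imread('pics/w5.png');cv2.imwrite('pics/w5c.png',cv2.resize(im[20:240,190:320],None,fx=2.7*1,fy=2.7,interpolation=2))
cv2.imwrite('pics/w5c.png',cv2.resize(im[100:240,190:320],None,fx=4.2,fy=4.2,interpolation=2))
im=cv2.imread('pics/d5.png');cv2.imwrite('pics/d5c.png',cv2.resize(im[160:280,180:320],None,fx=5,fy=5,interpolation=2))
E
```

```text
clock: 7.5
tool_pos: [0.5563, -0.1507, 0.1514]
orientation: [180.0, -0.0, -71.0]
force: [0.1, -1.3, -1.7]
opening: 0.0349
[ 0.557  -0.1509  0.1525] [-179.902    -0.0512  -71.0125]
```

View pics/w5c.png

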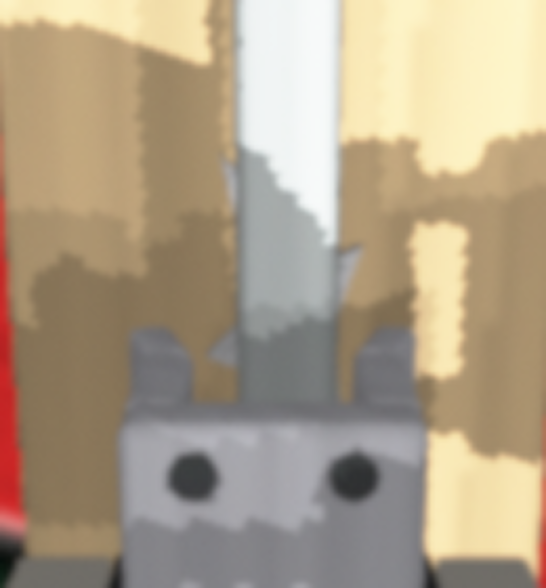

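View pics/d5c.png

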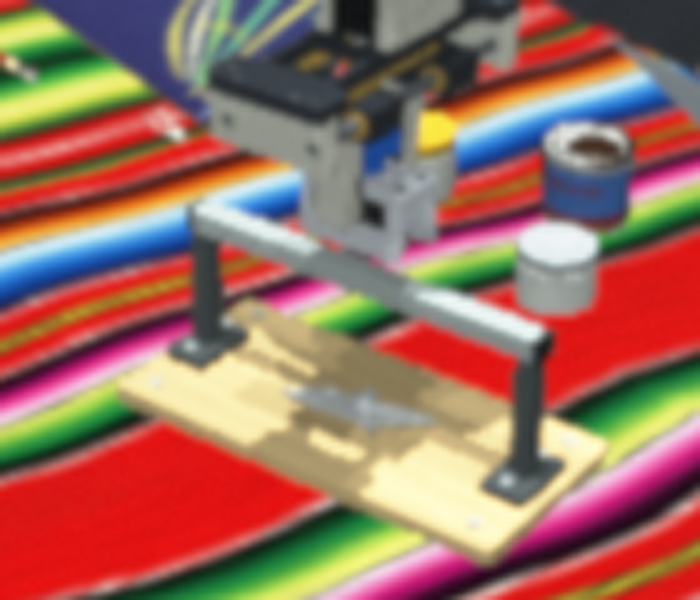

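```bash
python3 -m inch '[{"ax":0,"ay":0,"az":0,"dx":0,"dy":2,"dz":0,"fingers":25},{"ax":0,"ay":0,"az":0,"dx":0,"dy":2,"dz":0,"fingers":25},{"ax":0,"ay":0,"az":0,"dx":0,"dy":2,"dz":8,"fingers":25},{"ax":0,"ay":0,"az":0,"dx":0,"dy":2,"dz":16,"fingers":25},{"ax":0,"ay":0,"az":0,"dx":0,"dy":2,"dz":24,"fingers":25},{"ax":0,"ay":0,"az":0,"dx":0,"dy":2,"dz":30,"fingers":25},{"ax":0,"ay":0,"az":0,"dx":0,"dy":2,"dz":30,"fingers":25}]'
python3 - <<'E'
from h import *
np.set_printoptions(precision=4,suppress=True)
w=shot('wrist','w6.png');o=get_obs();print(o['tool_pos'],o['orientation'],o['force'],o['moment'])
im=cv2.imread('pics/w6.png')
cv2.imwrite('pics/w6c.png',cv2.resize(im[100:240,190:320],None,fx=4.2,fy=4.2,interpolation=2))
E
```

```text
clock: 8.48
tool_pos: [0.5537, -0.1518, 0.1205]
orientation: [179.9, 0.0, -71.1]
force: [0.2, -0.1, -2.0]
opening: 0.0347
[ 0.554  -0.1519  0.121 ] [179.9689   0.0026 -71.0498] [-0.3014 -0.7076 -1.9972] [ 0.0419 -0.0611 -0.0673]
```

View pics/w6c.png

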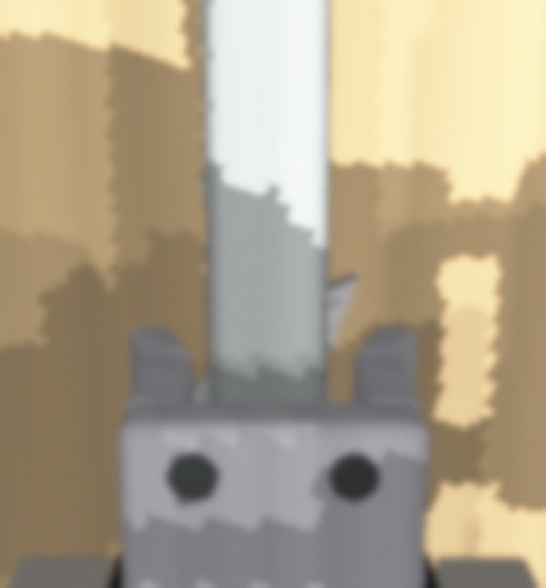

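```bash
python3 -m inch '[{"ax":0,"ay":0,"az":0,"dx":0,"dy":-0.5,"dz":6,"fingers":25},{"ax":0,"ay":0,"az":0,"dx":0,"dy":-0.5,"dz":12,"fingers":25},{"ax":0,"ay":0,"az":0,"dx":0,"dy":-0.5,"dz":17,"fingers":25},{"ax":0,"ay":0,"az":0,"dx":0,"dy":-0.5,"dz":20,"fingers":25},{"ax":0,"ay":0,"az":0,"dx":0,"dy":-0.5,"dz":20,"fingers":25}]'
python3 - <<'E'
from h import *
np.set_printoptions(precision=4,suppress=True)
o=get_obs();print(o['tool_pos'],o['orientation'],o['force'],o['moment'])
E
```

```text
clock: 9.15
tool_pos: [0.5543, -0.1517, 0.101]
orientation: [180.0, 0.0, -71.1]
force: [-0.1, -0.8, -1.9]
opening: 0.0347
[ 0.5543 -0.1517  0.101 ] [179.9672   0.0087 -71.053 ] [-0.1014 -0.8414 -1.8651] [ 0.0649 -0.0364  0.013 ]
```

```bash
python3 -m inch '[{"ax":0,"ay":0,"az":0,"dx":0,"dy":0,"dz":1,"fingers":25},{"ax":0,"ay":0,"az":0,"dx":0,"dy":0,"dz":2,"fingers":25},{"ax":0,"ay":0,"az":0,"dx":0,"dy":0,"dz":2,"fingers":25}]'
```

```text
clock: 9.52
tool_pos: [0.5547, -0.1517, 0.1004]
orientation: [-180.0, -0.0, -71.0]
force: [-2.8, 2.2, 6.4]
opening: 0.0346
```

```bash
python3 -m inch '[{"ax":0,"ay":0,"az":0,"dx":0,"dy":0,"dz":0,"fingers":45},{"ax":0,"ay":0,"az":0,"dx":0,"dy":0,"dz":0,"fingers":60},{"ax":0,"ay":0,"az":0,"dx":0,"dy":0,"dz":-5,"fingers":60},{"ax":0,"ay":0,"az":0,"dx":0,"dy":0,"dz":-30,"fingers":60},{"ax":0,"ay":0,"az":0,"dx":0,"dy":0,"dz":-70,"fingers":60},{"ax":0,"ay":0,"az":0,"dx":0,"dy":0,"dz":-110,"fingers":60},{"ax":0,"ay":0,"az":0,"dx":0,"dy":0,"dz":-110,"fingers":60}]'
python3 - <<'E'
from h import *
np.set_printoptions(precision=4,suppress=True)
w=shot('wrist','w7.png');s=shot('side','d7.png');o=get_obs();print(o['tool_pos'],o['orientation'])
im=cv2.imread('pics/w7.png')
cv2.imwrite('pics/w7c.png',cv2.resize(im[130:270,195:325],None,fx=4.2,fy=4.2,interpolation=2))
im=cv2.imread('pics/d7.png');cv2.imwrite('pics/d7c.png',cv2.resize(im[160:280,180:320],None,fx=5,fy=5,interpolation=2))
for t,z in [('saddle',.081),('screw',.125),('wing_top',.158)]:
    for q in landmark_of(t,'wrist')[:2]: print(t,q['position'],q['score'],atz(w,q['position'],z))
E
```

```text
clock: 10.4
tool_pos: [0.5566, -0.1519, 0.2133]
orientation: [-179.6, -0.2, -71.0]
force: [-0.3, 0.8, -0.7]
opening: 0.0603
[ 0.5546 -0.1516  0.2097] [-179.9319   -0.0018  -71.0636]
saddle [255.0, 179.0] 0.98 [ 0.5586 -0.1556  0.081 ]
screw [254.1, 198.1] 0.9 [ 0.5575 -0.1507  0.125 ]
wing_top [256.4, 212.6] 0.96 [ 0.5555 -0.1511  0.158 ]
```

View pics/w7c.png

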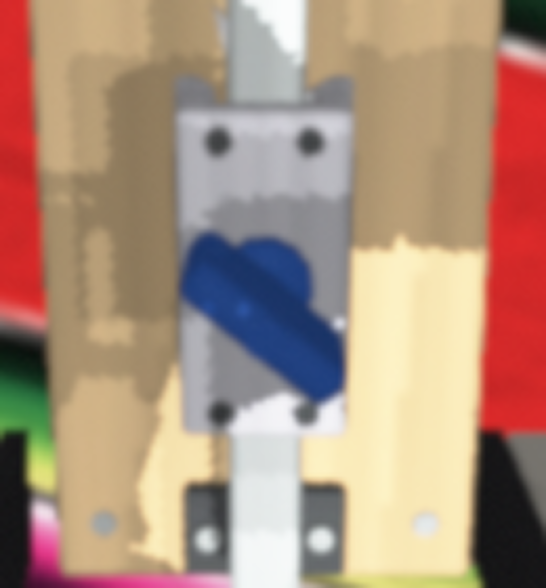

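View pics/d7c.png

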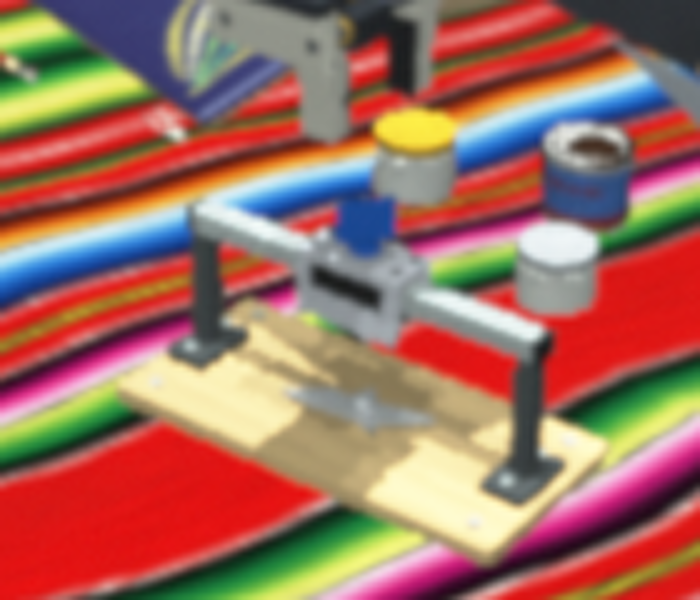

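Run:
```python
from h import *
np.set_printoptions(precision=4,suppress=True)
w=snapshot('wrist');o=get_obs();R=Ro.from_euler('xyz',o['orientation'],degrees=True)
f=lambda u,v,z:atz(w,(195+u/4.2-.38,130+v/4.2-.38),z)
C=np.array([f(u,v,.125) for u,v in [(218,142),(311,142),(304,413),(221,413)]])
print('saddle',C.mean(0),np.linalg.norm(C[0]-C[1]),np.linalg.norm(C[0]-C[3]))
d=C[0]-C[3]+C[1]-C[2];print(np.degrees(np.arctan2(d[1],d[0])), 'tool',R.inv().apply(C.mean(0)-o['tool_pos'])*1000)
W=np.array([f(u,v,.158) for u,v in [(185,275),(325,388)]]); print('wing',W.mean(0),np.linalg.norm(W[0]-W[1]));d=W[0]-W[1];print(np.degrees(np.arctan2(d[1],d[0])))
print(o['tool_pos'],o['orientation'])
im=cv2.imread('pics/w7.png')
cv2.imwrite('pics/w7d.png',cv2.resize(im[175:235,230:285],None,fx=10,fy=10,interpolation=2))
# project predicted wing outlines for angles
m=C.mean(0)
ax=np.radians(-71)
```

```text
saddle [ 0.5524 -0.154   0.125 ] 0.017857749826998226 0.05681987314050586
-71.29302651757544 tool [ 1.8015  2.1523 83.2603]
wing [ 0.5546 -0.1554  0.158 ] 0.0321837236372369
-21.83789789318607
[ 0.554  -0.1516  0.2083] [179.9024   0.0324 -71.053 ]
```

View pics/w7d.png

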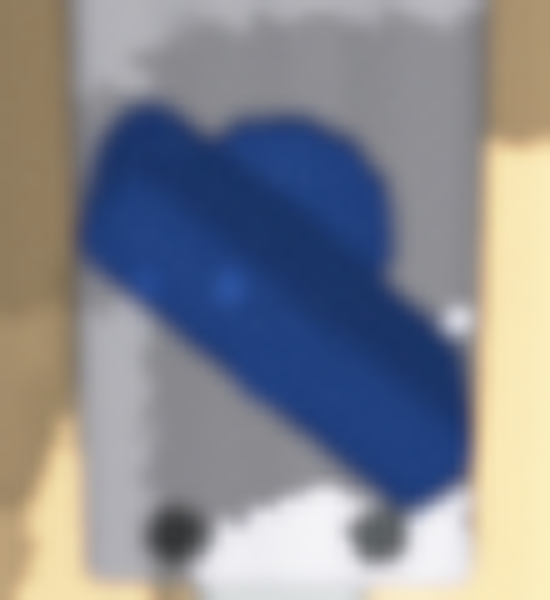

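Run:
```python
from h import *
np.set_printoptions(precision=4,suppress=True)
w=snapshot('wrist');o=get_obs();R=Ro.from_euler('xyz',o['orientation'],degrees=True)
f=lambda u,v,z:atz(w,(230+u/10-.45,175+v/10-.45),z)
P=[(85,245),(395,495),(115,165),(460,410)]
W=np.array([f(u,v,.158) for u,v in P])
for i in (0,2):
    d=W[i]-W[i+1];print(np.degrees(np.arctan2(d[1],d[0])),np.linalg.norm(d))
print(W.mean(0),R.inv().apply(W.mean(0)-o['tool_pos'])*1000)
# model overlay at TCP-lateral assumed axis
im=cv2.imread('pics/w7.png');big=cv2.resize(im[175:235,230:285],None,fx=10,fy=10,interpolation=2)
best=None
for th in (-26,-22):
    c,s_=np.cos(np.radians(th)),np.sin(np.radians(th));m=np.array([.5545,-.1535])
    Q=[np.r_[m+np.array([c,s_])*a*.018+np.array([-s_,c])*b*.0045,.158] for a,b in [(1,1),(1,-1),(-1,-1),(-1,1)]]
    q=(proj(w,Q)-[230,175]+.45)*10
    cv2.polylines(big,[q.astype(int)],True,(0,255,0) if th==-26 else (0,0,255),2)
cv2.imwrite('pics/w7e.png',big)
```

```text
-21.94767941433713 0.030028844626360705
-18.036961837327294 0.03146315077513454
[ 0.5546 -0.1564  0.158 ] [ 4.6489  0.9686 50.2851]
```

View pics/w7e.png

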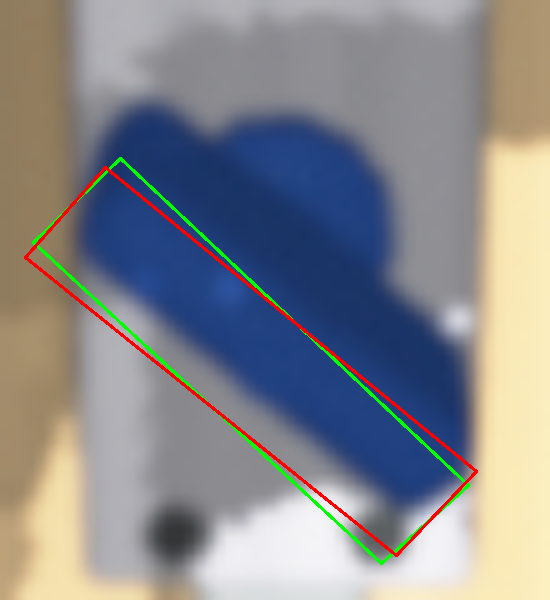

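```bash
python3 -c "
from h import *
dl([.554,-.1553,.19],-22)"
```

```text
d mm [ 3.4  1.2 18.3] rot [  0.08   0.07 -49.06]
```

```bash
python3 -m inch '[{"ax":0,"ay":0,"az":-10,"dx":3,"dy":1,"dz":5,"fingers":40},{"ax":0,"ay":0,"az":-20,"dx":3,"dy":1,"dz":10,"fingers":40},{"ax":0,"ay":0,"az":-30,"dx":3,"dy":1,"dz":15,"fingers":40},{"ax":0,"ay":0,"az":-40,"dx":3,"dy":1,"dz":18,"fingers":40},{"ax":0,"ay":0,"az":-49,"dx":3,"dy":1,"dz":18,"fingers":40},{"ax":0,"ay":0,"az":-49,"dx":3,"dy":1,"dz":18,"fingers":40},{"ax":0,"ay":0,"az":-49,"dx":3,"dy":1,"dz":18,"fingers":40}]'
python3 - <<'E'
from h import *
np.set_printoptions(precision=4,suppress=True)
w=shot('wrist','w8.png');o=get_obs();print(o['tool_pos'],o['orientation'])
im=cv2.imread('pics/w8.png')
cv2.imwrite('pics/w8c.png',cv2.resize(im[170:290,190:320],None,fx=4.5,fy=4.5,interpolation=2))
for t,z in [('screw',.125),('wing_top',.158)]:
    for q in landmark_of(t,'wrist')[:1]: print(t,q['position'],q['score'],atz(w,q['position'],z))
E
```

```text
clock: 11.62
tool_pos: [0.5545, -0.1548, 0.191]
orientation: [180.0, 0.0, -22.2]
force: [-0.0, 0.2, -0.0]
opening: 0.04
[ 0.5545 -0.1548  0.1911] [179.9916   0.0165 -22.2156]
screw [250.2, 206.1] 0.91 [ 0.556  -0.1516  0.125 ]
wing_top [252.2, 224.3] 0.58 [ 0.5544 -0.1529  0.158 ]
```

View pics/w8c.png

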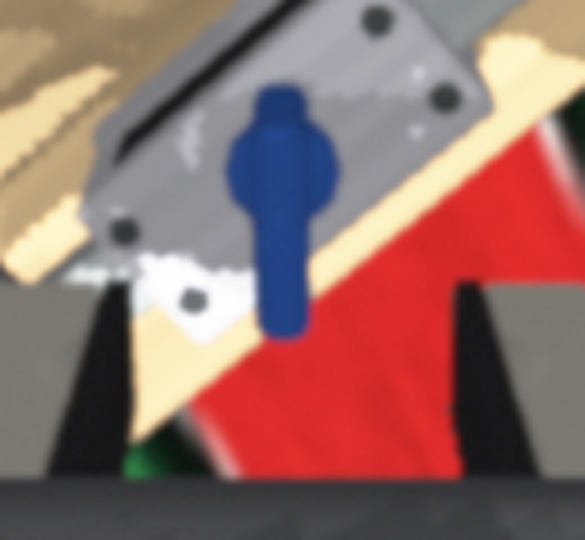

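```bash
python3 -m inch '[{"ax":0,"ay":0,"az":0,"dx":0,"dy":-1.5,"dz":15,"fingers":40},{"ax":0,"ay":0,"az":0,"dx":0,"dy":-1.5,"dz":35,"fingers":40},{"ax":0,"ay":0,"az":0,"dx":0,"dy":-1.5,"dz":50,"fingers":40},{"ax":0,"ay":0,"az":0,"dx":0,"dy":-1.5,"dz":57,"fingers":40},{"ax":0,"ay":0,"az":0,"dx":0,"dy":-1.5,"dz":57,"fingers":40}]'
python3 - <<'E'
from h import *
np.set_printoptions(precision=4,suppress=True)
w=shot('wrist','w9.png');o=get_obs();print(o['tool_pos'],o['orientation'])
im=cv2.imread('pics/w9.png')
cv2.imwrite('pics/w9c.png',cv2.resize(im[170:350,170:340],None,fx=3.3,fy=3.3,interpolation=2))
E
```

```text
clock: 12.4
tool_pos: [0.5549, -0.1534, 0.1337]
orientation: [180.0, 0.1, -22.1]
force: [1.0, 0.3, 0.7]
opening: 0.0399
[ 0.5553 -0.1535  0.1343] [179.9888  -0.0033 -22.053 ]
```

View pics/w9c.png

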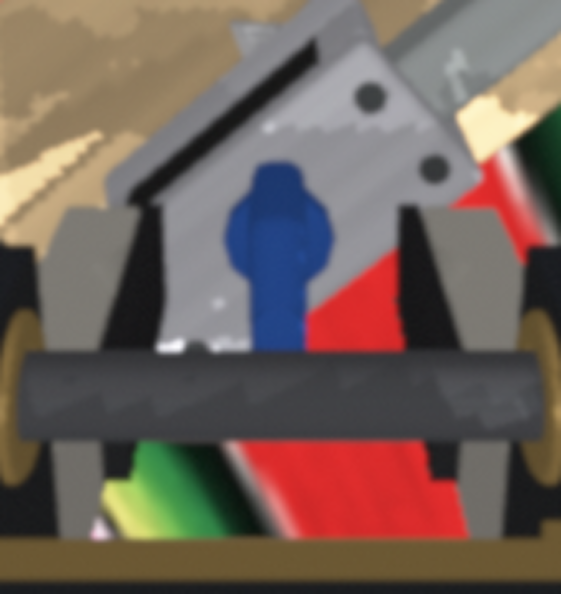

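```bash
python3 -m inch '[{"ax":0,"ay":0,"az":0,"dx":0,"dy":0,"dz":0,"fingers":20},{"ax":0,"ay":0,"az":0,"dx":0,"dy":0,"dz":0,"fingers":3},{"ax":0,"ay":0,"az":0,"dx":0,"dy":0,"dz":0,"fingers":3},{"ax":0,"ay":0,"az":0,"dx":0,"dy":0,"dz":0,"fingers":3},{"ax":0,"ay":0,"az":0,"dx":0,"dy":0,"dz":0,"fingers":3},{"ax":0,"ay":0,"az":0,"dx":0,"dy":0,"dz":0,"fingers":3}]';python3 -m inch '[{"ax":0,"ay":0,"az":8,"dx":0,"dy":0,"dz":0,"fingers":3},{"ax":0,"ay":0,"az":16,"dx":0,"dy":0,"dz":0,"fingers":3},{"ax":0,"ay":0,"az":24,"dx":0,"dy":0,"dz":0,"fingers":3},{"ax":0,"ay":0,"az":32,"dx":0,"dy":0,"dz":0,"fingers":3},{"ax":0,"ay":0,"az":38,"dx":0,"dy":0,"dz":0,"fingers":3},{"ax":0,"ay":0,"az":42,"dx":0,"dy":0,"dz":0,"fingers":3},{"ax":0,"ay":0,"az":44,"dx":0,"dy":0,"dz":0,"fingers":3},{"ax":0,"ay":0,"az":44,"dx":0,"dy":0,"dz":0,"fingers":3}]'
python3 - <<'E'
from h import *
np.set_printoptions(precision=4,suppress=True)
w=shot('wrist','w10.png');s=shot('side','d10.png');o=get_obs();print(o['tool_pos'],o['orientation'],o['moment'])
im=cv2.imread('pics/w10.png')
cv2.imwrite('pics/w10c.png',cv2.resize(im[120:300,170:340],None,fx=3.3,fy=3.3,interpolation=2))
E
```

```text
clock: 13.2
tool_pos: [0.5552, -0.1534, 0.1345]
orientation: [-180.0, -0.0, -22.1]
force: [-0.3, 0.2, 2.0]
opening: 0.0089
clock: 14.2
tool_pos: [0.5553, -0.1534, 0.1345]
orientation: [-180.0, -0.0, -66.0]
force: [0.0, 1.9, 3.3]
opening: 0.0089
[ 0.5552 -0.1534  0.1344] [-179.9842   -0.0082  -65.9874] [ 0.5169  0.1938 -0.0519]
```

View pics/w10c.png

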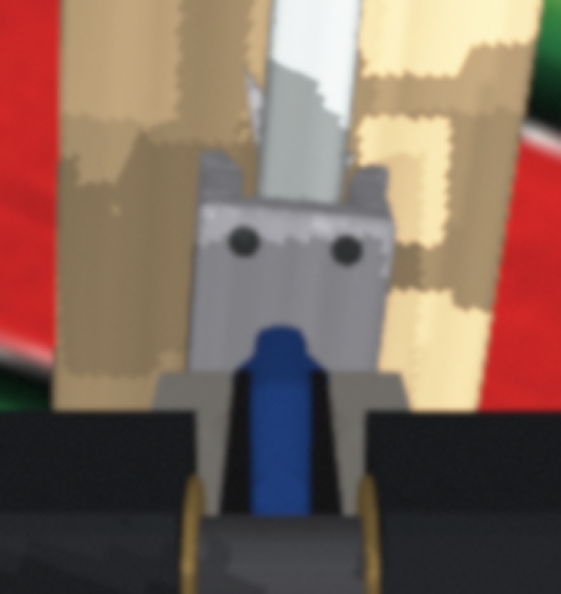

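```bash
for i in 1; do python3 -m inch '[{"ax":0,"ay":0,"az":1.5,"dx":0,"dy":0,"dz":0,"fingers":3},{"ax":0,"ay":0,"az":3,"dx":0,"dy":0,"dz":0,"fingers":3},{"ax":0,"ay":0,"az":3,"dx":0,"dy":0,"dz":0,"fingers":3}]'; python3 -c "
from h import *
o=get_obs();print(o['orientation'],o['moment'])"; python3 -m inch '[{"ax":0,"ay":0,"az":1,"dx":0,"dy":0,"dz":0,"fingers":3},{"ax":0,"ay":0,"az":2,"dx":0,"dy":0,"dz":0,"fingers":3},{"ax":0,"ay":0,"az":2,"dx":0,"dy":0,"dz":0,"fingers":3}]'; python3 -c "
from h import *
o=get_obs();print(o['orientation'],o['moment'])"; python3 -m inch '[{"ax":0,"ay":0,"az":1,"dx":0,"dy":0,"dz":0,"fingers":3},{"ax":0,"ay":0,"az":2,"dx":0,"dy":0,"dz":0,"fingers":3},{"ax":0,"ay":0,"az":2,"dx":0,"dy":0,"dz":0,"fingers":3}]'; python3 -c "
from h import *
o=get_obs();print(o['orientation'],o['moment'])"; done
```

```text
clock: 14.68
tool_pos: [0.5552, -0.1534, 0.1344]
orientation: [-180.0, -0.0, -69.1]
force: [-1.2, 0.4, 5.2]
opening: 0.0086
[-1.79982662e+02 -5.96981511e-03 -6.90769388e+01] [ 0.7300799   0.25920899 -0.06674517]
clock: 15.05
tool_pos: [0.5553, -0.1534, 0.1344]
orientation: [-180.0, -0.0, -71.1]
force: [-0.6, 1.5, 4.2]
opening: 0.0087
[-1.79980924e+02 -6.40860283e-03 -7.10555819e+01] [0.73591769 0.28770808 0.04021269]
clock: 15.42
tool_pos: [0.5553, -0.1536, 0.1344]
orientation: [-180.0, -0.0, -73.1]
force: [0.3, 0.3, 5.8]
opening: 0.009
[-1.79978815e+02 -2.09183297e-02 -7.30715497e+01] [ 0.22424286  0.12536313 -0.00612103]
```

Run:
```python
from h import *
w=shot('wrist','w11.png')
im=cv2.imread('pics/w11.png')
cv2.imwrite('pics/w11c.png',cv2.resize(im[20:300,170:340],None,fx=2.1,fy=2.1,interpolation=2)) 
cv2.imwrite('pics/w11c.png',cv2.resize(im[120:300,170:340],None,fx=3.3,fy=3.3,interpolation=2))
```

```text
(no output)
```

View pics/w11c.png

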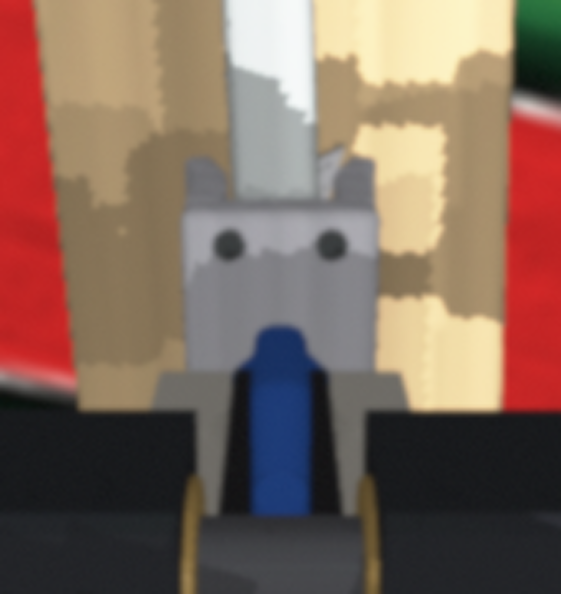

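```bash
python3 -m inch '[{"ax":0,"ay":0,"az":1,"dx":0,"dy":0,"dz":0,"fingers":3},{"ax":0,"ay":0,"az":2,"dx":0,"dy":0,"dz":0,"fingers":3},{"ax":0,"ay":0,"az":2,"dx":0,"dy":0,"dz":0,"fingers":3},{"ax":0,"ay":0,"az":2,"dx":0,"dy":0,"dz":0,"fingers":3}]'
python3 - <<'E'
from h import *
o=get_obs();print(o['orientation'],o['moment'],o['joint_pos'])
w=shot('wrist','w12.png')
im=cv2.imread('pics/w12.png')
cv2.imwrite('pics/w12c.png',cv2.resize(im[120:300,170:340],None,fx=3.3,fy=3.3,interpolation=2))
E
```

```text
clock: 15.98
tool_pos: [0.5553, -0.1536, 0.1344]
orientation: [-180.0, -0.0, -75.1]
force: [-0.4, 0.0, 5.3]
opening: 0.0092
[-1.79983102e+02 -2.32018255e-02 -7.50622998e+01] [0.07282129 0.07698172 0.10880246] [ 3.99268357e+00  1.57211009e+01 -1.92146278e+01  2.38797204e-02
 -5.50432780e+01  1.09313415e+01]
```

View pics/w12c.png

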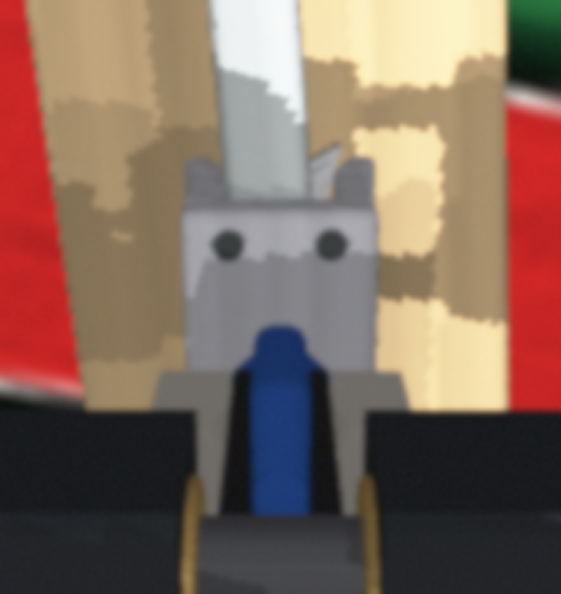

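```bash
python3 -m inch '[{"ax":0,"ay":0,"az":-4,"dx":0,"dy":0,"dz":0,"fingers":3},{"ax":0,"ay":0,"az":-12,"dx":0,"dy":0,"dz":0,"fingers":3},{"ax":0,"ay":0,"az":-20,"dx":0,"dy":0,"dz":0,"fingers":3},{"ax":0,"ay":0,"az":-28,"dx":0,"dy":0,"dz":0,"fingers":3},{"ax":0,"ay":0,"az":-36,"dx":0,"dy":0,"dz":0,"fingers":3},{"ax":0,"ay":0,"az":-44,"dx":0,"dy":0,"dz":0,"fingers":3},{"ax":0,"ay":0,"az":-48,"dx":0,"dy":0,"dz":0,"fingers":3},{"ax":0,"ay":0,"az":-48,"dx":0,"dy":0,"dz":0,"fingers":3}]' && python3 -m inch '[{"ax":0,"ay":0,"az":-4,"dx":0,"dy":0,"dz":0,"fingers":3},{"ax":0,"ay":0,"az":-12,"dx":0,"dy":0,"dz":0,"fingers":3},{"ax":0,"ay":0,"az":-20,"dx":0,"dy":0,"dz":0,"fingers":3},{"ax":0,"ay":0,"az":-28,"dx":0,"dy":0,"dz":0,"fingers":3},{"ax":0,"ay":0,"az":-36,"dx":0,"dy":0,"dz":0,"fingers":3},{"ax":0,"ay":0,"az":-43,"dx":0,"dy":0,"dz":0,"fingers":3},{"ax":0,"ay":0,"az":-46,"dx":0,"dy":0,"dz":0,"fingers":3},{"ax":0,"ay":0,"az":-46,"dx":0,"dy":0,"dz":0,"fingers":3}]'
python3 - <<'E'
from h import *
o=get_obs();print(o['orientation'],o['moment'])
w=shot('wrist','w13.png');shot('side','d13.png')
im=cv2.imread('pics/w13.png')
cv2.imwrite('pics/w13c.png',cv2.resize(im[120:320,130:380],None,fx=3,fy=3,interpolation=2))
im=cv2.imread('pics/d13.png');cv2.imwrite('pics/d13c.png',cv2.resize(im[160:280,180:320],None,fx=5,fy=5,interpolation=2))
E
```

```text
clock: 17.02
tool_pos: [0.5552, -0.1537, 0.1344]
orientation: [180.0, -0.0, -27.0]
force: [-0.4, -0.6, 5.8]
opening: 0.0089
clock: 18.02
tool_pos: [0.5553, -0.1537, 0.1344]
orientation: [180.0, -0.0, 19.0]
force: [-0.5, -1.0, 4.6]
opening: 0.0086
[ 1.79971739e+02 -9.40629565e-03  1.89733808e+01] [-0.20881824  0.04900712 -0.00226867]
```

View pics/w13c.png

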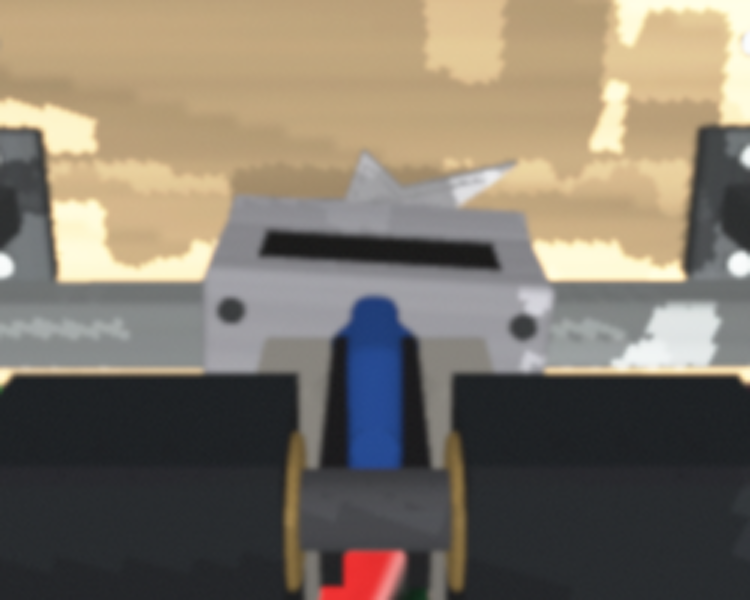

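View pics/d13c.png

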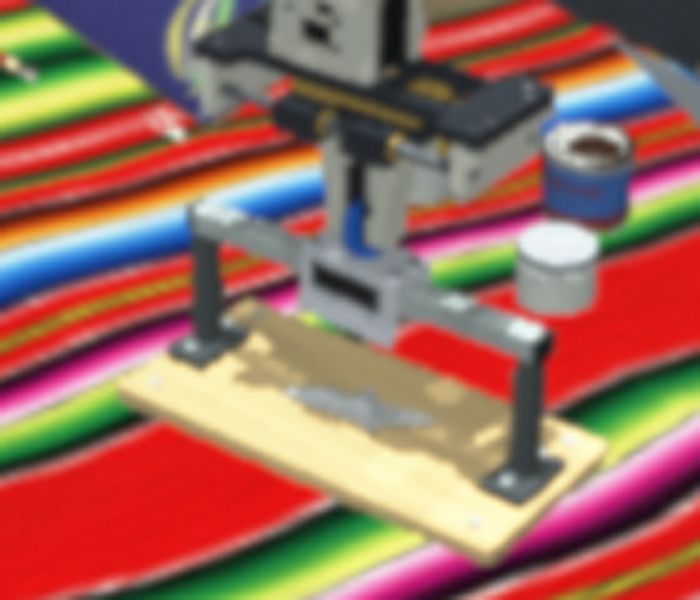

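```bash
python3 -m inch '[{"ax":0,"ay":0,"az":0,"dx":0,"dy":0,"dz":0,"fingers":3},{"ax":0,"ay":0,"az":0,"dx":0,"dy":0,"dz":0,"fingers":3},{"ax":0,"ay":0,"az":0,"dx":0,"dy":0,"dz":0,"fingers":3},{"ax":0,"ay":0,"az":0,"dx":0,"dy":0,"dz":0,"fingers":3}]'; python3 -c "
from h import *
print(close_job())"
```

```text
clock: 18.62
tool_pos: [0.5553, -0.1537, 0.1344]
orientation: [180.0, -0.0, 18.9]
force: [0.2, 0.0, 5.5]
opening: 0.0087
the job is handed in; nothing more can be done
None
```

I draped the saddle over the middle of the guide bar and let it settle. I then turned the thumbscrew about 50° clockwise to its seat, backed it off about a quarter turn, and handed in at 18.6 s of the 67 s still gripping the wing. No verdict was reported.

**Saddle on the bar:** the pictures show it straddling the bar near the middle, about 1 mm off centre across it and a few millimetres along it. When I lowered it the force reading changed from its hanging weight to an upward push. I judged "fully down" from that and the pictures, not from a direct height measurement.

**Seating:** the twist readings gave no clear sign of the stop. I took it as seated because, past the expected angle, the saddle turned together with the gripper, with the wing in line with it.

**Final setting:** the wing is about 93° (1.62 rad) back from the seat, measured against the saddle. The fingers stop on the wing at an opening of 8.7 mm, and the arm is still.

**Slight misalignment:** the saddle was left turned about 3° (0.055 rad) from the bar, because it followed the screw at the stop. That is within the 0.15 rad allowed.

**Other things on the table:** none was touched in any of my moves, and the jars looked unmoved in the last side picture. I did not re-measure the positions of the tape, marker, clamp or tracing wheel.

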